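# Lay the hand-rest bar over a wet ink drawing

### The job

Set up the hand rest over the wet ink drawing: take the carved figure off the rest it stands on and stand it upright in the free space on the white slab beside the cat figure, then lay the long wooden bar across both rests, flat down between their lips, roughly centred so that it reaches well over both. Set both things down without dropping them, let nothing touch the wet drawing, and leave everything else where it stands, undisturbed.

Things in the scene. Friction and masses are not known exactly. Their poses are not given: they have to be found in the camera images.
- bar: The long bar: plain light wood, 200 x 30 x 14 mm, about 80 g, lying flat on the table. Origin: centre of its underside; x along its length, y across its 30 mm width, z up. It is the longer of two bars of the same wood and section.
- bar_mid (a point): Centre of the long bar, 7 mm above its underside.
- rest_a: Fixed wooden block on which the carved figure stands, at either end of the board. 60 x 40 mm, flat top 50 mm above its underside; two lips 8 mm wide, 6 mm high on the top leave a channel 44 mm wide, open at both ends. Origin: centre of its underside, on the board (10 mm above the table); x across the channel (60 mm), y along it (40 mm).
- rest_b: The other, empty rest: same block as rest_a, same axes, fixed, on the board at the other end of the drawing; rest middles are 132 to 156 mm apart, the channels point roughly at each other.
- board: Plywood drawing board, fixed, 180 (x) x 250 (y) x 10 mm; origin: centre of its underside, z up. Its y axis runs from rest to rest.
- drawing: The wet ink drawing, a white sheet with black strokes, 86 x 85 x 2 mm, fixed on the middle of the board between the rests. Origin: centre of its underside, 10 mm above the table. Nothing may touch it.
- figure: The carved figure: dark wood, 90 mm tall, pointed top; square foot 36 x 36 x 10 mm, square body 28 x 28 mm from 10 to 56 mm above its underside (grip there), then a round head and pointed hat. Stands upright in the channel of rest_a, underside 60 mm above the table. Origin: centre of its underside; x and y parallel to the body's sides. About 150 g.
- slab: White stone slab, fixed, 110 (x) x 200 (y) x 25 mm. Origin: centre of its underside; its top is 25 mm above the table. The cat stands on it, near the middle or to one side along y; the figure goes on the free side.
- cat: Squat cat figure of dark wood on the slab, 38 x 38 mm foot, 62 mm tall. Origin: centre of its underside, z up. Leave alone.
- offcut: Short bar of the same light wood, 100 x 30 x 14 mm, lying flat; x along its length. Too short for the rests. Origin: centre of its underside, z up. Leave alone.
- small_ink: Small amber ink jar between the two bars on the table, 34 mm across, 60 mm tall. Origin: centre of its underside, z up. Leave alone.
- board_ink: Small ink jar standing on the drawing board near one of its long edges, 34 mm across, 55 mm tall (top 65 mm above the table). Origin: centre of its underside, z up. Leave alone.
- tall_bottle: Tall green bottle between the board and the slab, 48 mm across, 170 mm tall. Origin: centre of its underside, z up. Leave alone.
- jar: Empty glass jar left of the board, 66 mm across, 85 mm tall. Origin: centre of its underside, z up. Leave alone.
- brush_pot: Steel pot of brushes beyond the board, 72 mm across and 90 mm tall, the brushes spreading to about 100 mm and up to 220 mm high. Origin: centre of its underside, z up. Leave alone.
- ammonite: Flat round pale fossil between the board and the nearer bar, 48 mm across, 24 mm tall. Origin: centre of its underside, z up. Leave alone.
Things that resemble listed ones, but are neither listed nor needed, are in the scene too. Leave any red or yellow look-alike of the figure alone.

How it is judged:
On the way, in this order (a step that is already met when the one before it is completed fails the run):
1. the carved figure stands on the white slab, released (z of figure in the frame of slab between 0.021 and 0.029 m and x of figure in the frame of slab between -0.048 and 0.048 m and y of figure in the frame of slab between -0.093 and 0.093 m and angle between figure's own z axis and vertical below 0.1 rad and contact force between figure and the fingers below 0.05 N and linear speed of figure below 0.03 m/s), for 0.2 s.
2. the long bar lies across both rests between their lips, released (z of bar_mid in the frame of board between 0.064 and 0.0695 m and angle between the z axis of bar and the z axis of board, either way round below 0.03 rad and contact force between bar and the fingers below 0.05 N and linear speed of bar below 0.03 m/s and horizontal distance between bar_mid and rest_a below 0.092 m and y of rest_a in the frame of bar between -0.014 and 0.014 m and contact force between bar and rest_a above 0.05 N and horizontal distance between bar_mid and rest_b below 0.092 m and y of rest_b in the frame of bar between -0.014 and 0.014 m and contact force between bar and rest_b above 0.05 N), for 0.2 s.
At the end, for the whole second after the job is handed in: The figure stands upright on the slab, its middle at least 7 mm in from the edges; the bar lies level on the flat tops of both rests between their lips (mid 64 to 69.5 mm up), its mid within 92 mm of each rest's middle and its centre line within 14 mm; both released, at rest (all of step 1 and all of step 2); the robot touches nothing.
It fails at once if the wet drawing is touched by anything (contact force between drawing and anything else above 0.2 N).
It fails at once if the long bar is dropped (out of the fingers and moving faster than 0.5 m/s, as after a fall of over 13 mm) (contact force between bar and the fingers below 0.01 N and linear speed of bar above 0.5 m/s).
It fails at once if the carved figure is dropped (out of the fingers and moving faster than 0.5 m/s, as after a fall of over 13 mm) (contact force between figure and the fingers below 0.01 N and linear speed of figure above 0.5 m/s).
It fails at once if any other loose thing (cat, offcut, ink jars, bottle, jar, brush pot, ammonite) is shifted by more than 25 mm or tipped over (distance of any of cat, offcut, small_ink, board_ink, tall_bottle, jar, brush_pot, ammonite from where it was at the start of the episode above 0.025 m or angle between any of cat, offcut, small_ink, board_ink, tall_bottle, jar, brush_pot, ammonite's own z axis and vertical above 0.5 rad).
It also fails if it takes over 59 s, if anything falls off the work surface, if the arm or the gripper's body presses on something with over 40 N, if the wrist force passes 120 N, or if a joint passes its speed limit or range.

### The arm

A 6-joint arm with a two-finger parallel gripper is mounted at the origin on the work surface. World frame = base frame: x ahead of the robot, y to its left, z up, the work surface at z = 0. Lengths are in m, angles in rad, forces in N, time in s.
With the tool pointing down it reaches from about 0.3 to 0.775 m from the base axis. Payload 14.6 kg.
Tool frame: the origin (TCP) lies midway between the tips of the shut fingers; the grasp point (between the pads) lies 19 mm behind it (tcp_to_grasp is the distance from the TCP to the grasp point, in m); z points along the fingers, y is the line along which they close (so a half turn about z gives the same grasp; the last joint's range is limited). The gripper opens to 94 mm and grips with 3 to 60 N. Pads are 16 mm wide; open, the fingers measure 119 mm over their backs; the gripper's body (75 mm by 177 mm) begins 78 mm behind the grasp point.
Start: joints at [1.112, 0.3, 1.521, -0, 1.321, -0.067], TCP at [0.21, 0.508, 0.205] pointing down, gripper open.
Joint ranges: [-3.03, 3.03], [-0.79, 2.21], [0.23, 2.52], [-1.04, 4.18], [0, 3.07], [-2.55, 2.55]. Speed limits (rad/s): [2.22, 2.22, 2.57, 3.14, 3.14, 3.14].

### API

Orientations are given as [roll, pitch, yaw] about the fixed x, y, z axes, in that order (R = Rz(yaw) Ry(pitch) Rx(roll)).
In Python, from station import * gives the robot as it stands.
- The arm moves only by the tool send_rows, never from a script. Its argument "motion" is a list of rows, each a list of 3 entries, a list of its own where there are three numbers: the shift along the tool's x, y, z in units of 0.03 m (1.0 is 0.03 m), then the turn, a rotation vector about the tool's x, y, z in units of 0.12 rad (1.0 is 0.12 rad), then the opening, from -1 (shut) to 1 (fully open). In form: [[[x, y, z], [rx, ry, rz], grip], ...]. A call has 1 to 12 rows; each row shifts and turns the commanded pose from where the row before left it, along the tool's axes as they then stand; what a row does not reach is not made up. A row lasts 1/10 s, in which the tool goes at most 50 mm and 8.59 degrees, less where a joint would pass 70% of its speed; a pose out of reach is approached as far as the arm can. A call with a number of a shift or a turn outside -1 to 1 is refused whole. A call with a gripper value outside its range is refused whole. The fingers move at their own pace and stop on an object; "squeeze" is the grip in N (left out, the last holds). Time passes only in rows, so rows that do not move let the fingers close. It gives the time, the measured TCP pose, the force, the opening and the grip force at its end, in the units of the state.
- get_obs(): the state, without advancing time (a new reading comes with each control period).
- camera(name): name is "side" or "top"; returns a dict with "pixels" (420x560x3 uint8, red, green, blue), "depth" (420x560 float32, m along the optical axis (not along the pixel's ray), 0 where there is no reading), "fx", "fy", "cx", "cy" (pixels), "rvec" (rotation vector, rad) and "tvec" (3), from world to camera coordinates, as OpenCV has them. Camera axes: x right, y down, z forward; pixel columns grow to the right and rows downward; lengths in m; the calibration is good to about 2 mm. A picture is of the moment at which its call begins.
- hand_in(): hands the job in; it is judged then, once.
The state is a dict: "time_s": time; "qpos": joint angles; "joint_vel": joint speeds; "tau": joint torques, N m; "ee_pos": TCP position; "eef_rot": TCP orientation; "force": force on the tool from outside, world axes, zero at the start; "moment": the same for the moment, N m; "grip_width": finger opening in m; "grip_force": force on a finger pad.
Only numpy, scipy, OpenCV 4.12 (cv2) and the standard library are available. Lean on these libraries where they do the work, as an engineer would, in place of code of your own. Each camera call takes 0.05 s, during which the arm holds its last target. There are 200 camera calls.

## Working session

There is one attempt and no reset: what is moved stays moved. The work goes in short steps, Python scripts to look and compute and a tool call to move; the robot and the scene stay as the last step left them, time stands still between calls to the robot, and variables do not carry over. Pictures are saved under pics/ and viewed, at most 10 in all, crops included, and the job is handed in when it is done.

Besides the shell and the picture viewer there is one more tool, called after "Call:" as name([rows], argument=value, ...), one row to a line, values as JSON. send_rows: Moves the arm, as the interface text tells. Its arguments: {"type":"object","properties":{"motion":{"type":"array"},"squeeze":{"type":"number"}},"required":["motion"]}

```bash
ls; mkdir -p pics
python3 - <<'E'
from station import *
import cv2, numpy as np
print(get_obs())
for n in ("top","side"):
    c=camera(n); cv2.imwrite(f"pics/{n}0.png",c["pixels"][:,:,::-1]); np.savez(f"{n}0.npz",**c)
    R=cv2.Rodrigues(np.array(c["rvec"]))[0]; print(n,c["fx"],c["cx"],c["cy"],-R.T@np.array(c["tvec"]),R)
E
```

```text
pics
{'time_s': 0.0, 'qpos': array([ 1.11238124e+00,  3.00466799e-01,  1.52160800e+00,  9.37625469e-07,
        1.32066638e+00, -6.65781486e-02]), 'joint_vel': array([-0.00015709, -0.0006214 ,  0.00263772, -0.00180789, -0.00038655,
        0.00089093]), 'tau': array([-3.64042153e-04, -5.31805086e+01, -3.52731228e+01,  7.07781245e-02,
        2.44599703e-02, -1.13203441e-04]), 'ee_pos': array([0.20991142, 0.50808012, 0.2048773 ]), 'eef_rot': array([-3.14044673e+00, -7.73162720e-05,  2.74975544e+00]), 'force': array([-0.2856862 ,  0.15691061, -0.43259729]), 'moment': array([ 0.01485674,  0.04467224, -0.00375936]), 'grip_force': 0.0, 'grip_width': 0.09428179295926375}
top 460.3311413919396 281.6857428844314 213.67580111746798 [0.27688259 0.10016498 1.27724325] [[-2.65983925e-02 -9.99635181e-01 -4.69362339e-03]
 [-9.78119404e-01  2.69944786e-02 -2.06285553e-01]
 [ 2.06336998e-01 -8.95939984e-04 -9.78480577e-01]]
side 446.5070832656019 281.2153334836226 207.26267724159607 [ 0.36465788 -0.61278165  0.74831315] [[ 0.96459091 -0.26317426 -0.01742646]
 [-0.19475047 -0.6661296  -0.71996084]
 [ 0.17786688  0.69786149 -0.69379587]]
```

View pics/top0.png

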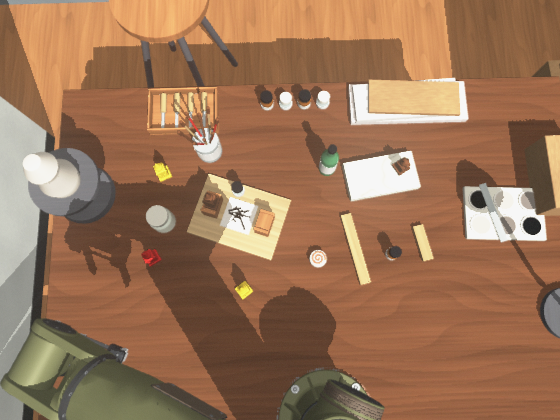

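View pics/side0.png

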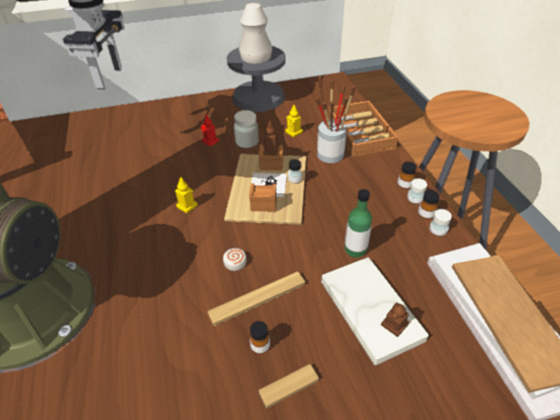

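The top view shows the figure on the left rest (212,205), the empty rest (265,222), the drawing (240,213), the board jar (237,187) and the slab (382,176). It also shows the cat (402,166), the long bar (355,248) and the bottle (329,160). The side view shows the same layout: bar (258,298), slab (373,310), bottle (358,225). Next I'll fit these from depth.

```bash
cat > h.py <<'E'
import numpy as np, cv2
def cloud(c):
    R=cv2.Rodrigues(np.array(c["rvec"],float))[0]; t=np.array(c["tvec"],float).ravel()
    v,u=np.mgrid[:420,:560]; d=c["depth"]
    p=np.stack([(u-c["cx"])/c["fx"]*d,(v-c["cy"])/c["fy"]*d,d],-1)
    return (p-t)@R      # world, HxWx3
def sel(P,c,box,z0,z1,f=None):
    x0,y0,x1,y1=box; p=P[y0:y1,x0:x1].reshape(-1,3); k=c["pixels"][y0:y1,x0:x1].reshape(-1,3).astype(int)
    m=(p[:,2]>z0)&(p[:,2]<z1)&(c["depth"][y0:y1,x0:x1].ravel()>0)
    if f is not None: m&=f(k)
    return p[m]
def rect(p):
    (cx,cy),(w,h),a=cv2.minAreaRect((p[:,:2]*1000).astype(np.float32))
    if w<h: w,h,a=h,w,a+90
    return dict(c=(round(cx,1),round(cy,1)),L=round(w,1),W=round(h,1),ang=round((a+90)%180-90,1),zmed=round(1000*float(np.median(p[:,2])),1),n=len(p))
E
python3 - <<'E'
from h import *
T=dict(np.load("top0.npz")); S=dict(np.load("side0.npz"))
PT,PS=cloud(T),cloud(S)
light=lambda k:(k.sum(1)>330)&(k[:,0]>k[:,2]+40)
white=lambda k:(k.min(1)>150)
B=dict(
 bar=((335,205,378,290),(200,265,315,330),.009,.02,light),
 slab=((335,145,425,205),(315,250,435,370),.02,.03,None),
 slabw=((335,145,425,205),(315,250,435,370),.02,.03,white),
 cat=((385,150,415,180),(375,295,415,340),.035,.075,None),
 board=((180,170,300,262),(220,145,315,228),.006,.0115,None),
 restA=((198,185,228,220),(245,150,300,175),.056,.068,None),
 restB=((250,205,280,240),(240,170,285,215),.055,.075,None),
 fig_all=((196,180,230,222),(245,110,300,175),.075,.165,None),
 fig_body=((196,180,230,222),(245,110,300,175),.074,.114,None),
 fig_top=((196,180,230,222),(245,110,300,175),.125,.165,None),
 bjar=((228,178,247,197),(285,155,305,185),.05,.07,None),
 bottle=((315,140,345,178),(340,185,378,260),.05,.19,None),
 sjar=((383,243,405,263),(245,318,275,355),.04,.07,None),
 off=((408,218,438,265),(255,362,325,410),.009,.02,light),
 amm=((306,246,330,270),(220,245,250,273),.01,.03,None),
 pot=((180,85,230,165),(310,80,352,165),.05,.25,None),
)
for n,(bt,bs,a,b,f) in B.items():
    for l,P,c,bx in(("T",PT,T,bt),("S",PS,S,bs)):
        p=sel(P,c,bx,a,b,f)
        if len(p)>5: print(n,l,rect(p))
for n,P,c in(("top",PT,T),("side",PS,S)): pass
a=cv2.resize(T["pixels"][165:270,175:315,::-1],None,fx=5.6,fy=5.6,interpolation=cv2.INTER_CUBIC)
cv2.imwrite("pics/c1.png",a)
E
```

```text
bar T {'c': (441.8, -101.2), 'L': 198.7, 'W': 30.4, 'ang': 12.6, 'zmed': 14.1, 'n': 750}
bar S {'c': (442.2, -102.1), 'L': 200.1, 'W': 33.1, 'ang': 12.5, 'zmed': 12.5, 'n': 1330}
slab T {'c': (646.9, -184.7), 'L': 201.3, 'W': 111.3, 'ang': -80.8, 'zmed': 25.1, 'n': 2313}
slab S {'c': (700.9, -162.9), 'L': 229.8, 'W': 225.3, 'ang': -80.5, 'zmed': 23.4, 'n': 4681}
slabw T {'c': (646.8, -185.3), 'L': 200.1, 'W': 111.1, 'ang': -81.0, 'zmed': 25.1, 'n': 2276}
slabw S {'c': (700.9, -162.9), 'L': 229.8, 'W': 225.3, 'ang': -80.5, 'zmed': 23.4, 'n': 4588}
cat T {'c': (665.9, -236.9), 'L': 36.5, 'W': 36.4, 'ang': -51.8, 'zmed': 57.9, 'n': 115}
cat S {'c': (667.0, -242.6), 'L': 33.3, 'W': 30.1, 'ang': 26.2, 'zmed': 58.6, 'n': 311}
board T {'c': (545.6, 218.8), 'L': 336.9, 'W': 262.3, 'ang': 88.4, 'zmed': 9.4, 'n': 2814}
board S {'c': (549.6, 239.1), 'L': 295.9, 'W': 182.6, 'ang': 70.4, 'zmed': 8.7, 'n': 3137}
restA T {'c': (569.9, 291.0), 'L': 60.9, 'W': 41.7, 'ang': -19.4, 'zmed': 64.4, 'n': 121}
restA S {'c': (589.1, 256.6), 'L': 120.7, 'W': 46.5, 'ang': -47.7, 'zmed': 63.2, 'n': 218}
restB T
[... 1090 characters left out ...]
r T {'c': (422.8, -199.8), 'L': 30.5, 'W': 30.1, 'ang': -89.7, 'zmed': 59.8, 'n': 127}
sjar S {'c': (423.3, -201.6), 'L': 32.0, 'W': 30.1, 'ang': 74.9, 'zmed': 58.1, 'n': 301}
off T {'c': (452.6, -288.2), 'L': 98.6, 'W': 29.8, 'ang': 12.3, 'zmed': 14.3, 'n': 365}
off S {'c': (452.8, -289.3), 'L': 99.9, 'W': 31.2, 'ang': 12.4, 'zmed': 12.5, 'n': 1044}
amm T {'c': (415.7, 4.5), 'L': 46.8, 'W': 44.3, 'ang': 85.0, 'zmed': 22.2, 'n': 236}
amm S {'c': (416.3, 1.7), 'L': 45.9, 'W': 45.9, 'ang': -21.0, 'zmed': 20.4, 'n': 348}
pot T {'c': (738.1, 298.8), 'L': 95.8, 'W': 82.9, 'ang': -86.2, 'zmed': 93.1, 'n': 933}
pot S {'c': (736.5, 300.0), 'L': 90.5, 'W': 84.9, 'ang': 73.1, 'zmed': 104.9, 'n': 1248}
```

View pics/c1.png

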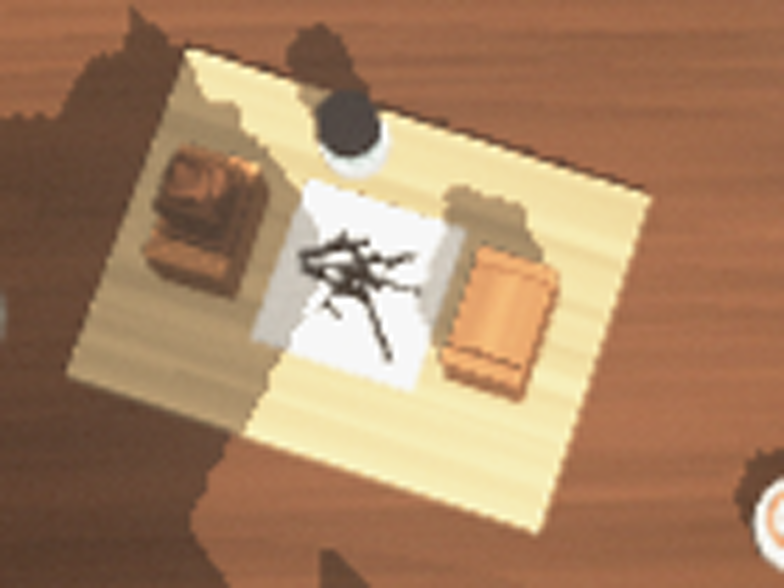

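The crop shows the figure on the upper-left rest (pixel 205,215), the empty rest (500,320), the drawing between them (360,285) and the board jar (350,130). The fitted sizes match those given. The rests are 154 mm apart with their channels at about 70°. I'll use yaw 70.6° for both the figure and placing the bar, so I turn first.

Call:
send_rows([
  [[0,0,0],[0,0,1],1],
  [[0,0,0],[0,0,1],1],
  [[0,0,0],[0,0,1],1],
  [[0,0,0],[0,0,1],1],
  [[0,0.5,0],[0,0,1],1],
  [[0,0.5,0],[0,0,1],1],
  [[0,0.5,0],[0,0,1],1],
  [[0,0.5,0],[0,0,1],1],
  [[0,0.5,0],[0,0,1],1],
  [[0,0.5,0],[0,0,1],1],
  [[0,0.5,0],[0,0,1],1],
  [[0,0.5,0],[0,0,0.65],1],
], squeeze=20)

```text
time_s: 1.3
ee_pos: [0.3215, 0.5401, 0.2049]
eef_rot: [-3.141, 0.001, 1.347]
force: [-0.1, -0.3, -0.0]
grip_width: 0.0941
grip_force: 0.0
```

```bash
cat > go.py <<'E'
import sys, numpy as np
from scipy.spatial.transform import Rotation as Ro
from station import *
# target x y z (mm), yaw deg -> shift and turn in the tool's axes, in row units
x,y,z,w=map(float,sys.argv[1:5]); o=get_obs(); R=Ro.from_euler("xyz",o["eef_rot"])
D=Ro.from_euler("xyz",[np.pi,0,np.radians(w)])
print("t",round(o["time_s"],2),"pos",(o["ee_pos"]*1000).round(1),"rpy",np.degrees(o["eef_rot"]).round(2),"w",round(o["grip_width"]*1000,1),"gf",o["grip_force"],"F",np.round(o["force"],1))
d=np.array([x,y,z])/1000-o["ee_pos"]
print("shift now",(R.inv().apply(d)/.03).round(2),"shift after turn",(D.inv().apply(d)/.03).round(2),"turn",((R.inv()*D).as_rotvec()/.12).round(2))
E
python3 go.py 568.2 287 200 70.6
```

```text
t 1.3 pos [321.5 540.1 204.9] rpy [-1.7998e+02  5.0000e-02  7.7190e+01] w 94.1 gf 0.0 F [-0.1 -0.3 -0. ]
shift now [-6.4   9.89  0.16] shift after turn [-5.23 10.56  0.16] turn [-0.    0.01  0.96]
```

Call:
send_rows([
  [[0,0,0],[0,0,0.96],1],
  [[-0.52,1,0],[0,0,0],1],
  [[-0.52,1,0],[0,0,0],1],
  [[-0.52,1,0],[0,0,0],1],
  [[-0.52,1,0],[0,0,0],1],
  [[-0.52,1,0],[0,0,0],1],
  [[-0.52,1,0],[0,0,0],1],
  [[-0.52,1,0],[0,0,0],1],
  [[-0.52,1,0],[0,0,0],1],
  [[-0.52,1,0],[0,0,0],1],
  [[-0.52,1,0],[0,0,0],1],
  [[0,0.5,0],[0,0,0],1],
])

```text
time_s: 2.5
ee_pos: [0.5689, 0.2869, 0.205]
eef_rot: [-3.141, 0.001, 1.234]
force: [-0.1, 0.9, 0.5]
grip_width: 0.094
grip_force: 0.0
```

```bash
python3 go.py 568.2 287 79 70.6
```

```text
t 2.5 pos [568.9 286.9 205. ] rpy [-1.7998e+02  5.0000e-02  7.0720e+01] w 94.0 gf 0.0 F [-0.1  0.9  0.5]
shift now [-0.   -0.02  4.2 ] shift after turn [-0.   -0.02  4.2 ] turn [-0.    0.01  0.02]
```

Call:
send_rows([
  [[0,0,0.8],[0,0,0],1],
  [[0,0,0.8],[0,0,0],1],
  [[0,0,0.8],[0,0,0],1],
  [[0,0,0.8],[0,0,0],1],
  [[0,0,0.6],[0,0,0],1],
  [[0,0,0.4],[0,0,0],1],
  [[0,0,0],[0,0,0],0],
  [[0,0,0],[0,0,0],-0.2],
  [[0,0,0],[0,0,0],-0.4],
  [[0,0,0],[0,0,0],-0.6],
  [[0,0,0],[0,0,0],-0.8],
  [[0,0,0],[0,0,0],-1],
], squeeze=20)

```text
time_s: 3.7
ee_pos: [0.5675, 0.2895, 0.0798]
eef_rot: [3.141, -0.0, 1.237]
force: [-0.5, 0.2, 0.5]
grip_width: 0.0496
grip_force: 0.0
```

Call:
send_rows([
  [[0,0,0],[0,0,0],-1],
  [[0,0,0],[0,0,0],-1],
  [[0,0,0],[0,0,0],-1],
  [[0,0,0],[0,0,0],-1],
])

```text
time_s: 4.1
ee_pos: [0.5675, 0.2894, 0.0795]
eef_rot: [3.142, 0.0, 1.237]
force: [0.2, -0.2, -0.0]
grip_width: 0.0279
grip_force: 20.0
```

Call:
send_rows([
  [[0,0,-0.2],[0,0,0],-1],
  [[0,0,-0.4],[0,0,0],-1],
  [[0,0,-0.6],[0,0,0],-1],
  [[0,0,-0.8],[0,0,0],-1],
  [[0,0,-0.8],[0,0,0],-1],
  [[0,0,-0.8],[0,0,0],-1],
  [[0,0,-0.6],[0,0,0],-1],
  [[0,0,-0.4],[0,0,0],-1],
  [[0,0,0],[0,0,0],-1],
], squeeze=25)

```text
time_s: 5.0
ee_pos: [0.5679, 0.2896, 0.2196]
eef_rot: [3.139, -0.002, 1.237]
force: [0.4, 0.1, -2.2]
grip_width: 0.0279
grip_force: 25.0
```

```bash
python3 go.py 630.8 -147 217 70.6
```

```text
t 5.0 pos [567.9 289.6 219.6] rpy [ 1.7987e+02 -1.2000e-01  7.0850e+01] w 27.9 gf 24.99980002641678 F [ 0.4  0.1 -2.2]
shift now [-13.06   6.75   0.07] shift after turn [-13.03   6.81   0.09] turn [ 0.02 -0.02  0.04]
```

Call:
send_rows([
  [[-0.4,0.2,0],[0,0,0],-1],
  [[-0.8,0.4,0],[0,0,0],-1],
  [[-0.9,0.48,0],[0,0,0],-1],
  [[-0.9,0.48,0],[0,0,0],-1],
  [[-0.9,0.48,0],[0,0,0],-1],
  [[-0.9,0.48,0],[0,0,0],-1],
  [[-0.9,0.48,0],[0,0,0],-1],
  [[-0.9,0.48,0],[0,0,0],-1],
  [[-0.9,0.48,0],[0,0,0],-1],
  [[-0.9,0.48,0],[0,0,0],-1],
  [[-0.9,0.48,0],[0,0,0],-1],
  [[-0.9,0.48,0],[0,0,0],-1],
])

```text
time_s: 6.2
ee_pos: [0.6195, -0.0549, 0.2162]
eef_rot: [-3.14, 0.001, 1.236]
force: [1.0, -0.8, -1.0]
grip_width: 0.0279
grip_force: 25.0
```

Call:
send_rows([
  [[-0.9,0.48,0],[0,0,0],-1],
  [[-0.8,0.4,0],[0,0,0],-1],
  [[-0.6,0.4,0],[0,0,0],-1],
  [[-0.3,0.2,0],[0,0,0],-1],
  [[0,0,0],[0,0,0],-1],
  [[0,0,0],[0,0,0],-1],
])

```text
time_s: 6.8
ee_pos: [0.6362, -0.1405, 0.217]
eef_rot: [-3.141, -0.0, 1.237]
force: [0.6, -0.1, -0.7]
grip_width: 0.0278
grip_force: 25.0
```

```bash
python3 go.py 630.8 -147 54 70.6
python3 - <<'E'
from station import *
import cv2, numpy as np
from h import *
T=camera("top"); S=camera("side")
np.savez("side1.npz",**S)
cv2.imwrite("pics/s1.png",cv2.resize(S["pixels"][100:380,250:530,::-1],None,fx=2,fy=2))
E
```

```text
t 6.8 pos [ 636.2 -140.5  217. ] rpy [-1.7995e+02 -1.0000e-02  7.0860e+01] w 27.8 gf 24.99974101781845 F [ 0.6 -0.1 -0.7]
shift now [-0.26 -0.09  5.43] shift after turn [-0.26 -0.1   5.43] turn [-0.01 -0.    0.04]
```

View pics/s1.png

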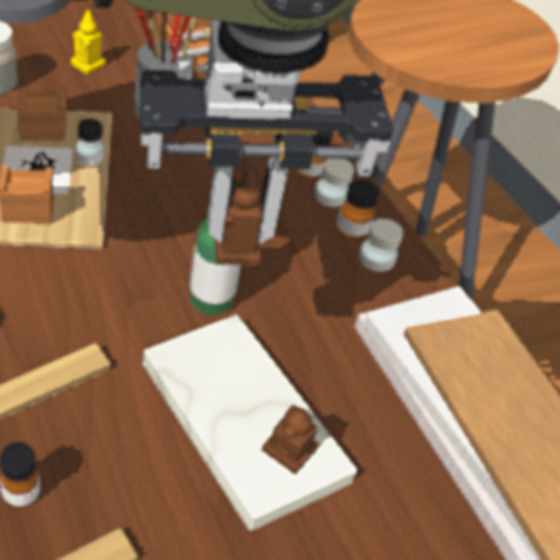

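The figure hangs upright in the fingers at (245,225). The bottle stands undisturbed and the slab's near side at (200,380) is free. I'll lower it.

Call:
send_rows([
  [[-0.26,-0.1,0.4],[0,0,0],-1],
  [[0,0,0.8],[0,0,0],-1],
  [[0,0,0.8],[0,0,0],-1],
  [[0,0,0.8],[0,0,0],-1],
  [[0,0,0.8],[0,0,0],-1],
  [[0,0,0.8],[0,0,0],-1],
  [[0,0,0.6],[0,0,0],-1],
  [[0,0,0.3],[0,0,0],-1],
  [[0,0,0.15],[0,0,0],-1],
  [[0,0,0],[0,0,0],-1],
  [[0,0,0],[0,0,0],-1],
])

```text
time_s: 8.0
ee_pos: [0.6316, -0.1474, 0.055]
eef_rot: [3.14, -0.0, 1.237]
force: [-0.2, -0.2, -1.2]
grip_width: 0.0277
grip_force: 25.0
```

```bash
python3 go.py 630.8 -147 44.5 70.6
```

```text
t 8.0 pos [ 631.6 -147.4   55. ] rpy [179.92  -0.    70.86] w 27.7 gf 24.99972313642502 F [-0.2 -0.2 -1.2]
shift now [ 0.   -0.03  0.35] shift after turn [ 0.   -0.03  0.35] turn [ 0.01 -0.    0.04]
```

Call:
send_rows([
  [[0,0,0.1],[0,0,0],-1],
  [[0,0,0.1],[0,0,0],-1],
  [[0,0,0.07],[0,0,0],-1],
  [[0,0,0],[0,0,0],-1],
])

```text
time_s: 8.4
ee_pos: [0.6309, -0.1474, 0.0455]
eef_rot: [-3.141, 0.0, 1.237]
force: [0.7, -0.2, -1.2]
grip_width: 0.0279
grip_force: 25.0
```

Call:
send_rows([
  [[0,0,0.05],[0,0,0],-1],
  [[0,0,0.03],[0,0,0],-1],
  [[0,0,0],[0,0,0],-1],
])

```text
time_s: 8.7
ee_pos: [0.6313, -0.1475, 0.0445]
eef_rot: [3.141, 0.0, 1.237]
force: [-3.6, 0.5, 7.2]
grip_width: 0.0276
grip_force: 25.0
```

Contact shows as about 7 N upward. I'll release and rise.

Call:
send_rows([
  [[0,0,0],[0,0,0],-0.3],
  [[0,0,0],[0,0,0],-0.2],
  [[0,0,0],[0,0,0],0],
  [[0,0,0],[0,0,0],0.3],
  [[0,0,0],[0,0,0],0.3],
  [[0,0,0],[0,0,0],0.3],
  [[0,0,-0.3],[0,0,0],0.3],
  [[0,0,-0.7],[0,0,0],0.3],
  [[0,0,-1],[0,0,0],0.3],
  [[0,0,-1],[0,0,0],0.3],
  [[0,0,-1],[0,0,0],0.3],
  [[0,0,-1],[0,0,0],0.3],
])

```text
time_s: 9.9
ee_pos: [0.631, -0.1474, 0.1956]
eef_rot: [3.141, 0.0, 1.237]
force: [-0.2, -0.1, 0.4]
grip_width: 0.0613
grip_force: 0.0
```

```bash
python3 go.py 442 -101.6 150 12.6
```

```text
t 9.9 pos [ 631.  -147.4  195.6] rpy [179.96   0.    70.85] w 61.3 gf 0.0 F [-0.2 -0.1  0.4]
shift now [-0.62 -6.45  1.51] shift after turn [-5.81 -2.86  1.52] turn [ 0.01 -0.    8.47]
```

Call:
send_rows([
  [[-0.08,-0.8,0],[0,0,0],0.3],
  [[-0.09,-0.95,0],[0,0,0],0.3],
  [[-0.09,-0.95,0],[0,0,0],0.3],
  [[-0.09,-0.95,0],[0,0,0],0.3],
  [[-0.09,-0.95,0],[0,0,0],0.3],
  [[-0.09,-0.95,0],[0,0,0],0.3],
  [[-0.09,-0.9,0],[0,0,0],0.3],
  [[0,0,0],[0,0,1],0.3],
  [[0,0,0],[0,0,1],0.3],
  [[0,0,0],[0,0,1],0.3],
  [[0,0,0.3],[0,0,1],0.3],
  [[0,0,0.3],[0,0,1],0.3],
])

```text
time_s: 11.1
ee_pos: [0.4424, -0.1016, 0.1761]
eef_rot: [3.14, -0.001, 0.632]
force: [-0.3, 0.3, -0.9]
grip_width: 0.0612
grip_force: 0.0
```

Call:
send_rows([
  [[0,0,0.3],[0,0,1],0.3],
  [[0,0,0.3],[0,0,1],0.3],
  [[0,0,0.3],[0,0,1],0.3],
  [[0,0,0],[0,0,0.47],0.3],
  [[0,0,0],[0,0,0],0.3],
])

```text
time_s: 11.6
ee_pos: [0.4423, -0.1015, 0.1489]
eef_rot: [3.141, -0.0, 0.219]
force: [-0.2, -0.2, 0.7]
grip_width: 0.0612
grip_force: 0.0
```

```bash
python3 go.py 442 -101.6 3 12.6
python3 - <<'E'
from station import *
from h import *
T=camera("top"); S=camera("side")
cv2.imwrite("pics/s2.png",cv2.resize(S["pixels"][150:400,180:460,::-1],None,fx=2.4,fy=2.4))
PT=cloud(T);PS=cloud(S)
print(rect(sel(PT,T,(340,150,400,205),.06,.2)),rect(sel(PS,S,(330,230,400,325),.1,.14)))
for c,P,b in((T,PT,(335,205,378,290)),(S,PS,(200,265,315,330))):
    p=sel(P,c,b,.009,.02,lambda k:(k.sum(1)>330)&(k[:,0]>k[:,2]+40)); print(rect(p))
E
```

```text
t 11.6 pos [ 442.3 -101.5  148.9] rpy [ 1.7999e+02 -3.0000e-02  1.2570e+01] w 61.2 gf 0.0 F [-0.2 -0.2  0.7]
shift now [-0.01 -0.    4.86] shift after turn [-0.01  0.    4.86] turn [ 0. -0. -0.]
{'c': (642.3, -182.5), 'L': 113.3, 'W': 37.3, 'ang': -70.2, 'zmed': 81.4, 'n': 152} {'c': (629.9, -150.2), 'L': 12.5, 'W': 8.7, 'ang': -28.9, 'zmed': 105.4, 'n': 43}
{'c': (524.9, -82.2), 'L': 29.5, 'W': 28.2, 'ang': -74.6, 'zmed': 14.4, 'n': 95}
{'c': (442.0, -102.0), 'L': 199.9, 'W': 32.4, 'ang': 12.8, 'zmed': 12.5, 'n': 1331}
```

View pics/s2.png

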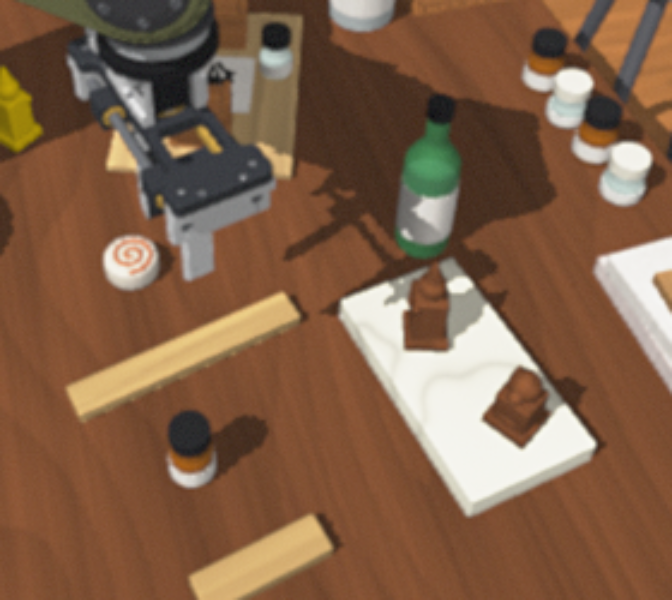

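The figure stands upright on the slab at (428,315), beside the cat at (515,405). The gripper is above the long bar (185,355) with the small jar (190,450) and ammonite (130,262) clear. I'll descend to the bar.

Call:
send_rows([
  [[0,0,0.5],[0,0,0],0.3],
  [[0,0,0.8],[0,0,0],0.3],
  [[0,0,0.8],[0,0,0],0.3],
  [[0,0,0.8],[0,0,0],0.3],
  [[0,0,0.7],[0,0,0],0.3],
  [[0,0,0.5],[0,0,0],0.3],
  [[0,0,0.4],[0,0,0],0.3],
  [[0,0,0.2],[0,0,0],0.3],
  [[0,0,0.12],[0,0,0],0.3],
  [[0,0,0],[0,0,0],0.1],
  [[0,0,0],[0,0,0],-0.1],
], squeeze=20)

```text
time_s: 12.8
ee_pos: [0.4425, -0.1016, 0.0044]
eef_rot: [3.141, -0.001, 0.22]
force: [-0.1, 0.4, 0.3]
grip_width: 0.0481
grip_force: 0.0
```

Call:
send_rows([
  [[0,0,0],[0,0,0],-0.3],
  [[0,0,0],[0,0,0],-1],
  [[0,0,0],[0,0,0],-1],
  [[0,0,0],[0,0,0],-1],
  [[0,0,0],[0,0,0],-1],
  [[0,0,0],[0,0,0],-1],
], squeeze=35)

```text
time_s: 13.4
ee_pos: [0.4424, -0.1016, 0.0041]
eef_rot: [3.141, -0.0, 0.22]
force: [-0.7, 0.4, 5.9]
grip_width: 0.0294
grip_force: 35.0
```

Call:
send_rows([
  [[0,0,-0.1],[0,0,0],-1],
  [[0,0,-0.3],[0,0,0],-1],
  [[0,0,-0.6],[0,0,0],-1],
  [[0,0,-0.8],[0,0,0],-1],
  [[0,0,-0.8],[0,0,0],-1],
  [[0,0,-0.8],[0,0,0],-1],
  [[0,0,-0.8],[0,0,0],-1],
  [[0,0,-0.6],[0,0,-0.3],-1],
  [[0,0,-0.3],[0,0,-0.7],-1],
  [[0,0,0],[0,0,-0.9],-1],
  [[0,0,0],[0,0,-0.9],-1],
  [[0,0,0],[0,0,-0.9],-1],
])

```text
time_s: 14.6
ee_pos: [0.4421, -0.1015, 0.1575]
eef_rot: [3.141, -0.0, 0.669]
force: [-0.1, 0.3, -0.4]
grip_width: 0.0295
grip_force: 35.0
```

Call:
send_rows([
  [[0,0,0],[0,0,-0.9],-1],
  [[0,0,0],[0,0,-0.9],-1],
  [[0,0,0],[0,0,-0.9],-1],
  [[0,0,0],[0,0,-0.9],-1],
  [[0,0,0],[0,0,-0.7],-1],
  [[0,0,0],[0,0,-0.28],-1],
  [[0,0,0],[0,0,0],-1],
  [[0,0,0],[0,0,0],-1],
])

```text
time_s: 15.4
ee_pos: [0.4421, -0.1015, 0.1572]
eef_rot: [3.141, 0.0, 1.213]
force: [-0.3, 0.1, -0.6]
grip_width: 0.0299
grip_force: 35.0
```

```bash
python3 go.py 542.2 219.2 150 69.5
python3 - <<'E'
from station import *
from h import *
S=camera("side"); T=camera("top")
cv2.imwrite("pics/s3.png",cv2.resize(S["pixels"][90:370,150:430,::-1],None,fx=2,fy=2))
for c,b in((T,(180,170,300,262)),(S,(220,145,315,228))):
    P=cloud(c); v=sel(P,c,b,.056,.069); v=v[v[:,1]<.4]
    for s in (v[v[:,1]>.24],v[v[:,1]<.19]):
        s=s[(abs(s[:,0]-.54)<.09)]
        if len(s)>20: print(rect(s))
E
```

```text
t 15.4 pos [ 442.1 -101.5  157.2] rpy [179.99   0.    69.48] w 29.9 gf 34.99957859516144 F [-0.3  0.1 -0.6]
shift now [11.18 -0.62  0.24] shift after turn [11.18 -0.62  0.24] turn [ 0.  0. -0.]
{'c': (570.1, 292.0), 'L': 60.8, 'W': 41.3, 'ang': -17.7, 'zmed': 61.2, 'n': 318}
{'c': (513.9, 148.5), 'L': 60.2, 'W': 39.7, 'ang': -19.9, 'zmed': 61.3, 'n': 314}
{'c': (582.0, 285.9), 'L': 45.5, 'W': 34.0, 'ang': 74.5, 'zmed': 58.8, 'n': 134}
```

View pics/s3.png

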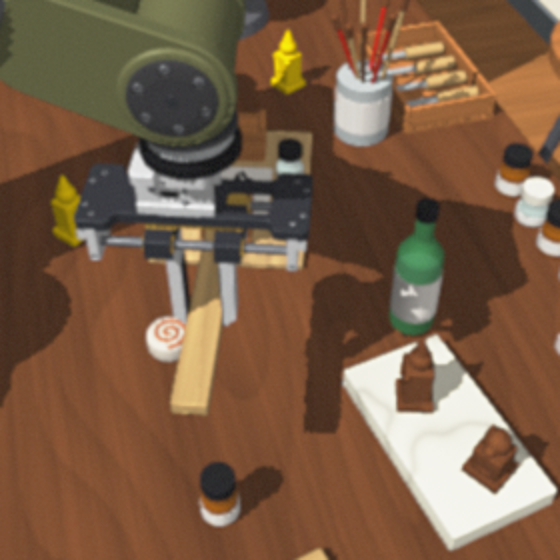

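The bar is held level at mid-length at (200,330), aimed at the rests, and nothing else has moved. A second fit puts the rests at (570,292) and (514,148). I'll carry it over.

Call:
send_rows([
  [[0.4,-0.02,0],[0,0,0],-1],
  [[0.8,-0.05,0],[0,0,0],-1],
  [[1,-0.06,0],[0,0,0],-1],
  [[1,-0.06,0],[0,0,0],-1],
  [[1,-0.06,0],[0,0,0],-1],
  [[1,-0.06,0],[0,0,0],-1],
  [[1,-0.06,0],[0,0,0],-1],
  [[1,-0.06,0],[0,0,0],-1],
  [[1,-0.06,0],[0,0,0],-1],
  [[1,-0.05,0],[0,0,0],-1],
  [[0.9,-0.05,0],[0,0,0],-1],
  [[0.7,-0.05,0],[0,0,0],-1],
])

```text
time_s: 16.7
ee_pos: [0.5373, 0.2112, 0.1566]
eef_rot: [-3.141, -0.0, 1.214]
force: [0.1, -0.5, -1.2]
grip_width: 0.0294
grip_force: 35.0
```

Call:
send_rows([
  [[0.4,-0.02,0],[0,0,0],-1],
  [[1,-0.06,0],[0,0,0],-1],
  [[0,0,0],[0,0,0],-1],
  [[0,0,0],[0,0,0],-1],
])

```text
time_s: 17.1
ee_pos: [0.5495, 0.2491, 0.1565]
eef_rot: [-3.141, 0.001, 1.214]
force: [-0.2, 0.3, -1.3]
grip_width: 0.0294
grip_force: 35.0
```

```bash
python3 go.py 542.1 219.8 80 69.3
```

```text
t 17.1 pos [549.5 249.1 156.5] rpy [-1.7998e+02  4.0000e-02  6.9580e+01] w 29.4 gf 34.999703764915466 F [-0.2  0.3 -1.3]
shift now [-1.    0.11  2.55] shift after turn [-1.    0.11  2.55] turn [-0.    0.01  0.04]
```

Call:
send_rows([
  [[-0.5,0.05,0],[0,0,0.04],-1],
  [[-0.5,0.06,0.3],[0,0,0],-1],
  [[0,0,0.6],[0,0,0],-1],
  [[0,0,0.6],[0,0,0],-1],
  [[0,0,0.5],[0,0,0],-1],
  [[0,0,0.3],[0,0,0],-1],
  [[0,0,0.2],[0,0,0],-1],
  [[0,0,0],[0,0,0],-1],
  [[0,0,0],[0,0,0],-1],
])

```text
time_s: 18.0
ee_pos: [0.5427, 0.2198, 0.0824]
eef_rot: [3.141, -0.0, 1.209]
force: [-1.0, 0.2, -1.4]
grip_width: 0.0297
grip_force: 35.0
```

```bash
python3 go.py 542.1 219.8 63.5 69.3
python3 - <<'E'
from station import *
from h import *
S=camera("side"); T=camera("top")
cv2.imwrite("pics/s4.png",cv2.resize(S["pixels"][120:240,200:340,::-1],None,fx=5,fy=5,interpolation=cv2.INTER_CUBIC))
light=lambda k:(k.sum(1)>330)&(k[:,0]>k[:,2]+40)
for c,b in((T,(180,165,300,262)),(S,(220,145,315,228))):
    P=cloud(c); v=sel(P,c,b,.083,.096); v=v[(abs(v[:,0]-.54)<.09)]
    for s in (v[v[:,1]>.265],v[v[:,1]<.175]):
        if len(s)>20: print(rect(s))
E
```

```text
t 18.0 pos [542.7 219.8  82.4] rpy [ 1.7997e+02 -3.0000e-02  6.9270e+01] w 29.7 gf 34.99972343444824 F [-1.   0.2 -1.4]
shift now [-0.01 -0.02  0.63] shift after turn [-0.01 -0.02  0.63] turn [ 0. -0. -0.]
{'c': (514.7, 132.9), 'L': 20.9, 'W': 18.5, 'ang': -21.0, 'zmed': 92.8, 'n': 41}
{'c': (557.3, 270.9), 'L': 19.3, 'W': 9.8, 'ang': 0.9, 'zmed': 90.2, 'n': 23}
{'c': (517.4, 150.2), 'L': 60.2, 'W': 30.1, 'ang': 68.5, 'zmed': 90.3, 'n': 243}
```

View pics/s4.png

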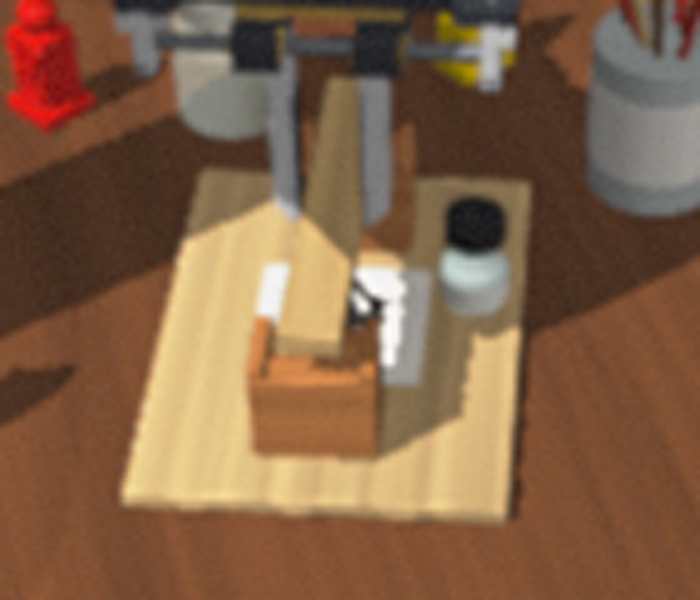

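The bar's near end lies over the middle of the near rest's channel at (315,345), within about 1 mm by the side-camera fit. I'll lower it slowly.

Call:
send_rows([
  [[0,-0.02,0.15],[0,0,0],-1],
  [[0,0,0.15],[0,0,0],-1],
  [[0,0,0.1],[0,0,0],-1],
  [[0,0,0.1],[0,0,0],-1],
  [[0,0,0.05],[0,0,0],-1],
  [[0,0,0.03],[0,0,0],-1],
  [[0,0,0],[0,0,0],-1],
  [[0,0,0],[0,0,0],-1],
])

```text
time_s: 18.9
ee_pos: [0.5419, 0.22, 0.0646]
eef_rot: [3.141, -0.0, 1.209]
force: [-0.7, -0.5, -0.1]
grip_width: 0.0293
grip_force: 35.0
```

Call:
send_rows([
  [[0,0,0.03],[0,0,0],-1],
  [[0,0,0.02],[0,0,0],-1],
  [[0,0,0],[0,0,0],-1],
])

```text
time_s: 19.2
ee_pos: [0.542, 0.22, 0.0642]
eef_rot: [3.141, -0.0, 1.209]
force: [-4.1, -1.7, 11.8]
grip_width: 0.03
grip_force: 35.0
```

Contact shows as about 12 N. I'll release gently, opening only part way to stay clear of the board jar.

Call:
send_rows([
  [[0,0,0],[0,0,0],-0.3],
  [[0,0,0],[0,0,0],-0.2],
  [[0,0,0],[0,0,0],0],
  [[0,0,0],[0,0,0],0.05],
  [[0,0,0],[0,0,0],0.05],
  [[0,0,-0.2],[0,0,0],0.05],
  [[0,0,-0.5],[0,0,0],0.05],
  [[0,0,-0.8],[0,0,0],0.05],
  [[0,0,-1],[0,0,0],0.05],
  [[0,0,-1],[0,0,0],0.05],
  [[0,0,-1],[0,0,0],0.05],
  [[0,0,-0.5],[0,0,0],0.05],
])

```text
time_s: 20.4
ee_pos: [0.5424, 0.2201, 0.2173]
eef_rot: [3.138, -0.003, 1.209]
force: [-0.8, 0.1, -0.4]
grip_width: 0.0493
grip_force: 0.0
```

Call:
send_rows([
  [[-0.5,-0.5,0],[0,0,0],0.05],
  [[-0.9,-0.9,0],[0,0,0],0.05],
  [[-0.9,-0.9,0],[0,0,0],0.05],
  [[-0.9,-0.9,0],[0,0,0],0.05],
  [[-0.9,-0.9,0],[0,0,0],0.05],
  [[-0.9,-0.9,0],[0,0,0],0.05],
  [[-0.4,-0.4,0],[0,0,0],0.05],
  [[0,0,0],[0,0,0],0.05],
  [[0,0,0],[0,0,0],0.05],
])

```text
time_s: 21.3
ee_pos: [0.3336, 0.126, 0.214]
eef_rot: [3.14, -0.001, 1.209]
force: [0.4, -0.0, -0.7]
grip_width: 0.0497
grip_force: 0.0
```

Run:
```python
from station import *
from h import *
S=camera("side"); T=camera("top")
cv2.imwrite("pics/s5.png",cv2.resize(S["pixels"][90:370,200:480,::-1],None,fx=2,fy=2))
light=lambda k:(k[:,0]>k[:,2]+20)
for c,b in((T,(180,165,300,262)),(S,(220,145,315,228))):
    P=cloud(c); v=sel(P,c,b,.069,.085,light); v=v[(abs(v[:,0]-.54)<.09)]
    print(rect(v)); 
    for s in (v[v[:,1]>.27],v[v[:,1]<.17]): print(np.median(s[:,2]) if len(s) else None)
print(get_obs()["ee_pos"],get_obs()["force"])
```

```text
{'c': (561.4, 212.2), 'L': 199.2, 'W': 97.2, 'ang': 69.8, 'zmed': 73.9, 'n': 837}
0.0736066482421657
0.07389267533406306
{'c': (539.6, 211.4), 'L': 189.4, 'W': 30.3, 'ang': 69.2, 'zmed': 72.7, 'n': 618}
0.07273179061691064
0.07259337662411666
[0.33372701 0.12603964 0.21334174] [-0.26915707 -0.42868227 -0.19378286]
```

View pics/s5.png

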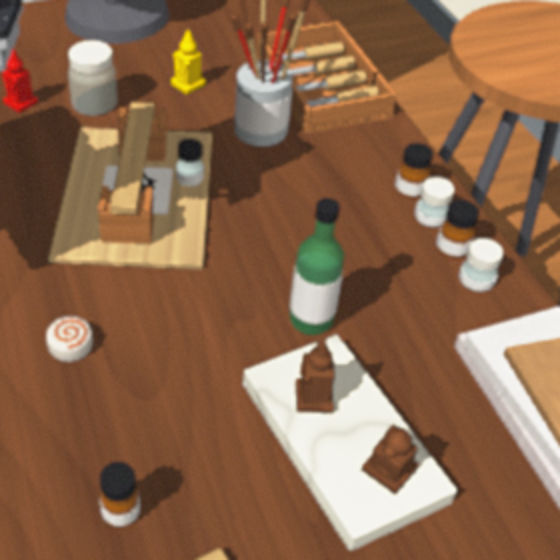

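The bar lies level across both rests (130,160), with its top at 74 mm at both ends. The figure stands at (317,380) beside the cat, and everything else is in place.

```bash
python3 -c "
from station import *
print(hand_in())"
```

```text
the job is handed in; nothing more can be done
None
```

The carved figure stands upright on the slab beside the cat and the long bar lies level across both rests, both released. The last camera check showed nothing else disturbed. I handed the job in at about 21 s; the hand-in call gave no verdict.

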